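Open the gas tap and hold the tempering pan over the ring

TASK

Turn the gas ring on: push its tap knob down and, while it is down, turn it anticlockwise as far as it goes. Then take the small tempering pan by its handle, carry it upright over the spice tubs and other things without disturbing any of them, and hold it over the ring - too small to stand on the pan support - centred on the burner, level, a finger's width (about 15 mm) above the pan support, with its handle pointing to the front of the hob, where the tap is. Do not let the pan touch the hob, and finish still holding the pan there, steady.

Things in the scene. Friction and masses are not known exactly. Their poses are not given: they have to be found in the camera images.
- hob: single-ring gas hob fixed on the counter: steel case 360 deep (own x) by 280 wide (y), top panel 62 mm up. Origin: centre of its underside. +x points to its back (hose), -x to its front (tap). Burner and black iron pan support (210 mm square frame, four fingers inwards leaving a 90 mm gap) are centred 55 mm behind the origin; support's top 106 mm, burner cap's top 92 mm above the counter
- ring (a point): point on the burner's axis at the height of the top of the pan support (106 mm above the counter), 55 mm behind the hob's origin; axes as the hob's
- tap_grip (a point): middle of the tap knob's grip, on its vertical axis, 135 mm in front of the hob's origin. Black knob: round skirt 48 mm across, on it a round upright grip 36 mm across and 26 mm tall, with a white pointer line on top along the point's +x. Unpushed, the point is 95, the grip's top 103, the skirt's top 77 mm above the counter. Can be gripped from above at any yaw, tips on the skirt
- tap (a joint): rotation of the tap knob, rad: 0 = off (pointer to the back of the hob), grows anticlockwise seen from above, full on at its stop 1.4. Locked (under 0.1 of play) unless the knob is held at least 4 mm down; it turns lightly (about 0.1 Nm) once pushed fully down and stays where it is left
- tap_push (a joint): how far the tap knob is pushed straight down, m: 0 = up, 0.006 = fully down. Sprung: about 4 N to start, 8 N fully down. Once turned out of off, it stays about 3 mm down by itself
- pan: tempering pan, empty, about 0.32 kg: round steel bowl 96 mm across the rim, flat base 64 mm across, 40 mm high, with one straight black handle along its own -x. Origin: centre of the bowl's underside. Handle 16 mm wide with flat upright sides, 18 deep, 73 to 183 mm from the bowl's axis, rising outwards at 10 degrees; a steel strap joins it to the rim. Stands on the counter
- pan_grip (a point): good place to grip the handle from above: on its centre line, 92 mm from the bowl's axis and 57 mm above the pan's underside; axes as the pan's (closing direction: y)
- pan_tip (a point): free end of the pan's handle, 183 mm from the bowl's axis and 73 mm above the underside
- turntable: low plastic turntable, 190 mm across, 27 mm high at its lip, its disc 20 mm above the counter, that carries the four spice tubs; must not be disturbed. Origin: centre of its underside
- tub_yellow: closed spice tub, 57 mm across, 76 mm tall, standing on the turntable (top 96 mm above the counter); leave alone. Origin: centre of its underside
- tub_red: spice tub, as tub_yellow; leave alone
- tub_green: spice tub, as tub_yellow; leave alone
- tub_orange: spice tub, as tub_yellow; leave alone
- tumbler: glass tumbler, 74 mm across, 110 mm tall, upright; leave alone. Origin: centre of its underside
- saucepan: large steel saucepan, 160 mm across, 95 mm tall, with a handle along its own +x to 250 mm from its axis, standing towards the back; leave alone. Origin: centre of its underside
- rolling_pin: wooden rolling pin lying on the counter, 48 mm thick, barrel 240 mm, 440 mm with its handles, along its own x; leave alone. Origin: on the counter under its middle as it lies at the start
Not all that is in view belongs to the job. What is shaped like the pan but red is not meant.

How it is judged:
By the outcome, as a careful person would: the job done as asked, in the order asked, and still so for the second after the job is handed in, while the arm keeps its last pose, push and grip.
It also fails if it takes over 64 s, if anything falls off the work surface, if the arm or the gripper's body presses on something with over 40 N, if the wrist force passes 120 N, or if a joint passes its speed limit or range.

ROBOT

A 7-joint arm with a two-finger parallel gripper is mounted at the origin on the work surface. World frame = base frame: x ahead of the robot, y to its left, z up, the work surface at z = 0. Lengths are in m, angles in rad, forces in N, time in s.
With the tool pointing down it reaches from about 0.425 to 0.925 m from the base axis. Payload 6.8 kg.
Tool frame: the origin (TCP) lies between the finger pads; the fingertips stand finger_overhang ahead of it and the grasp point (between the pads) lies 6 mm ahead of it (finger_overhang is the distance from the TCP to the fingertips, in m); z points along the fingers, y is the line along which they close (so a half turn about z gives the same grasp; the last joint's range is limited). The gripper opens to 85 mm and grips with 20 to 120 N. Pads are 22 mm wide; open, the fingers measure 114 mm over their backs; the gripper's body (76 mm by 85 mm) begins 54 mm behind the grasp point. The pads swing forward as they close: fully open they stand 13 mm farther back than shut.
Start: joints at [-1.22, 0.477, 0.022, 1.555, -0.011, 1.109, -0.083], TCP at [0.299, 0.605, 0.256] pointing down, gripper open.
Joint ranges: [-2.96, 2.96], [-0.34, 2.1], [-1.41, 1.46], [0.24, 2.44], [-1.37, 4.51], [0.17, 1.92], [-2.96, 2.96]. Speed limits (rad/s): [2.39, 2.39, 3.14, 3.14, 3.14, 3.14, 3.14].

INTERFACE

Orientations are given as a unit quaternion [w, x, y, z].
In Python, from station import * gives the robot as it stands.
- The arm moves only by the tool drive_tool, never from a script. Its argument "increments" is a list of rows, each an object of numbers: "claw": the finger opening in m, from 0 to 0.0854; "dx", "dy", "dz": the shift along the tool's x, y, z in m; "wx", "wy", "wz": the turn, a rotation vector about the tool's x, y, z in degrees. A call has 1 to 20 rows; each row shifts and turns the commanded pose from where the row before left it, along the tool's axes as they then stand; what a row does not reach is not made up. A row lasts 1/8 s, in which the tool goes at most 62.5 mm and 10.7 degrees, less where a joint would pass 70% of its speed; a pose out of reach is approached as far as the arm can. A call with a gripper value outside its range is refused whole. The fingers move at their own pace and stop on an object; "newtons" is the grip in N (left out, the last holds). Time passes only in rows, so rows that do not move let the fingers close. It gives the time, the measured TCP pose, the force, the opening and the grip force at its end, in the units of the state.
- get_obs(): the state, without advancing time (a new reading comes with each control period).
- read_camera(name): name is "scene" or "top" or "wrist"; returns (picture, depth): 384x512x3 uint8, red, green, blue; 384x512 float32, m along the optical axis (not along the pixel's ray), 0 where there is no reading.
- calibration(name): a dict with "intrinsics" (3x3 intrinsics, pixels), "k1" (the pictures are not rectified: a ray, as slopes to the right and down, at radius r is drawn at 1 + k1 r^2 times it, then the intrinsics apply), "R" (3x3) and "t" (3): a world point X has camera coordinates R X + t; the wrist camera has in their place "mount" (4x4, takes a point from camera to tool coordinates, whose origin is the TCP and whose axes are the flange's). Camera axes: x right, y down, z forward; pixel columns grow to the right and rows downward; lengths in m; the calibration is good to about 2 mm. A picture is of the moment at which its call begins: read the wrist's pose just before it. calibration takes no time and is no camera call.
- hand_in(): hands the job in; it is judged then, once.
The state is a dict: "t": time; "q": joint angles; "joint_vel": joint speeds; "joint_torque": joint torques, N m; "eef_pos": TCP position; "tool_rot": TCP orientation; "contact_force": force on the tool from outside, world axes, zero at the start; "torque": the same for the moment, N m; "gripper_width": opening from 0.0 (shut) to 1.0 (fully open); "grasp_force": force on a finger pad.
Only numpy, scipy, OpenCV 4.12 (cv2) and the standard library are available. Lean on these libraries where they do the work, as an engineer would, in place of code of your own. Each camera call takes 0.05 s, during which the arm holds its last target. There are 200 camera calls.

## Working session

There is one attempt and no reset: what is moved stays moved. The work goes in short steps, Python scripts to look and compute and a tool call to move; the robot and the scene stay as the last step left them, time stands still between calls to the robot, and variables do not carry over. Pictures are saved under pics/ and viewed, at most 10 in all, crops included, and the job is handed in when it is done.

Besides the shell and the picture viewer there is one more tool, called after "Request:" in YAML: its name, and indented under it one key for each argument. drive_tool: Moves the arm, as the interface text tells. Its arguments: {"type":"object","properties":{"increments":{"type":"array","items":{"type":"object","properties":{"claw":{"type":"number"},"dx":{"type":"number"},"dy":{"type":"number"},"dz":{"type":"number"},"wx":{"type":"number"},"wy":{"type":"number"},"wz":{"type":"number"}}}},"newtons":{"type":"number"}},"required":["increments"]}

```bash
mkdir -p pics; ls; cat > h.py <<'E'
from station import *
import numpy as np, cv2
def grab(n,f):
    o=get_obs(); p,d=read_camera(n); np.savez(''+f+'.npz',p=p,d=d,pos=o['eef_pos'],rot=o['tool_rot'])
    cv2.imwrite('pics/'+f+'.png',p[:,:,::-1]); return p,d,o
def Rq(q):
    w,x,y,z=q
    from scipy.spatial.transform import Rotation as R
    return R.from_quat([x,y,z,w]).as_matrix()
def cam(n,o=None):
    c=calibration(n); K=np.array(c['intrinsics'])
    if n!='wrist':
        R=np.array(c['R']);t=np.array(c['t']); return K,c['k1'],R.T,-R.T@t
    M=np.array(c['mount']); T=np.eye(4);T[:3,:3]=Rq(o['tool_rot']);T[:3,3]=o['eef_pos']; W=T@M
    return K,c['k1'],W[:3,:3],W[:3,3]
def slopes(K,k1,uv):
    uv=np.atleast_2d(uv).astype(float); a=np.c_[(uv[:,0]-K[0,2])/K[0,0],(uv[:,1]-K[1,2])/K[1,1]]
    s=a.copy()
    for _ in range(10): s=a/(1+k1*(s**2).sum(1,keepdims=True))
    return s
def onplane(n,uv,z,o=None):
    K,k1,A,c=cam(n,o); s=slopes(K,k1,uv); r=np.c_[s,np.ones(len(s))]@A.T
    return c+r*((z-c[2])/r[:,2])[:,None]
def cloud(n,d,o=None):
    K,k1,A,c=cam(n,o); v,u=np.mgrid[:d.shape[0],:d.shape[1]]
    s=slopes(K,k1,np.c_[u.ravel(),v.ravel()]); r=np.c_[s,np.ones(len(s))]*d.ravel()[:,None]
    X=c+r@A.T; X[d.ravel()==0]=np.nan; return X.reshape(*d.shape,3)
E
python3 - <<'E'
from h import *
a,_,o=grab('top','top0'); b,_,_=grab('scene','scene0')
print({k:np.round(v,3) for k,v in o.items()}); print(calibration('wrist'))
c=calibration('top'); print(c)
E
```

```text
pics
{'t': np.float64(0.0), 'q': array([-1.22 ,  0.478,  0.022,  1.556, -0.011,  1.109, -0.083]), 'joint_vel': array([ 0.001,  0.001, -0.   , -0.001,  0.002, -0.   , -0.   ]), 'joint_torque': array([ 1.0000e-03, -5.9646e+01,  1.6080e+00, -2.8120e+01,  1.2000e-02,
        9.0000e-03, -0.0000e+00]), 'eef_pos': array([0.299, 0.605, 0.255]), 'tool_rot': array([-0.   ,  0.227,  0.974, -0.001]), 'contact_force': array([ 0.653,  0.494, -0.501]), 'torque': array([ 0.016, -0.029,  0.079]), 'grasp_force': np.float64(0.0), 'gripper_width': np.float64(1.002)}
{'intrinsics': array([[344.79143814,   0.        , 257.7898911 ],
       [  0.        , 344.79143814, 191.76225507],
       [  0.        ,   0.        ,   1.        ]]), 'k1': 0.011873810641361253, 'mount': array([[ 7.87249056e-04, -9.48391302e-01, -3.17101434e-01,
         8.20714505e-02],
       [ 9.99999565e-01,  9.05424965e-04, -2.25317327e-04,
        -1.39246691e-03],
       [ 5.00800548e-04, -3.17101119e-01,  9.48391601e-01,
        -1.16524079e-01],
       [ 0.00000000e+00,  0.00000000e+00,  0.00000000e+00,
         1.00000000e+00]])}
{'intrinsics': array([[470.33028949,   0.        , 263.37557869],
       [  0.        , 470.33028949, 193.79586641],
       [  0.        ,   0.        ,   1.        ]]), 'k1': 0.02736747222160496, 'R': array([[-0.01046328, -0.99982889, -0.01525488],
       [-0.98733867,  0.01274498, -0.15811359],
       [ 0.15828096,  0.01340734, -0.98730308]]), 't': array([0.17917227, 0.49979486, 1.48506652])}
```

View pics/top0.png

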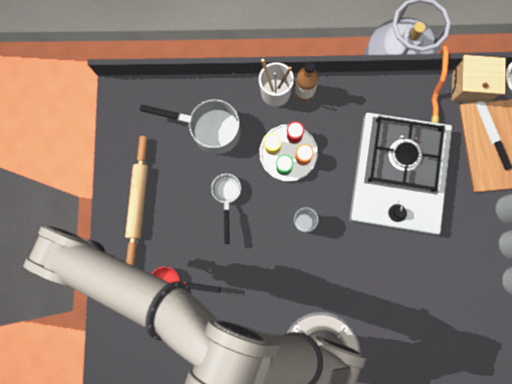

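View pics/scene0.png

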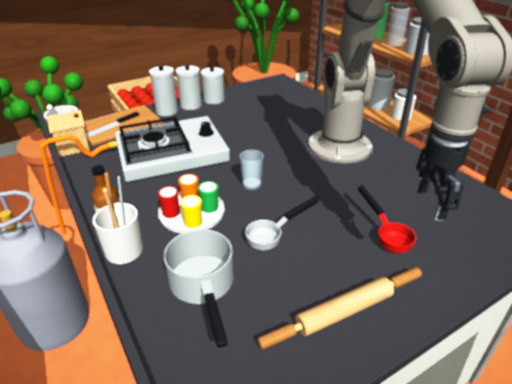

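The top view shows the hob at (403,172) with its knob at (398,212) at the front. The things that could be taken for the pan are:
- the small steel pan: bowl at (226,188), handle end at (227,240)
- the red pan at (166,278)
- the large saucepan at (214,126)

I choose the small steel one at (226,188). The tumbler is at (306,219) and the turntable at (289,152), both between the pan and the hob.

```bash
python3 - <<'E'
from h import *
z=np.load('top0.npz');p,d=z['p'],z['d']; X=cloud('top',d); g=p.max(2).astype(int)
def blob(m,roi):
    M=np.zeros(m.shape,np.uint8);x0,y0,x1,y1=roi;M[y0:y1,x0:x1]=m[y0:y1,x0:x1]
    n,l,s,c=cv2.connectedComponentsWithStats(M);i=1+s[1:,4].argmax();return (l==i).astype(np.uint8),c[i],s[i]
# hob panel
m,c,s=blob(g>150,(345,105,460,240)); r=cv2.minAreaRect(max(cv2.findContours(m,0,2)[0],key=cv2.contourArea))
P=onplane('top',cv2.boxPoints(r),.062);print('hob rect',r,P.round(3),P.mean(0).round(3))
k,c,s=blob(g<80,(380,198,416,228));print('knob',c,s,onplane('top',[c],.09).round(3))
# z map checks
for n,(u,v) in dict(panel=(370,200),cap=(406,153),tum=(306,219),red=(295,131),sau=(214,105)).items(): print(n,X[v,u].round(3))
# pan
h,c,s=blob((X[:,:,2]>.02)&(g<90),(210,195,245,250));q=X[h>0];print('handle',c,s,q.mean(0).round(3),q[q[:,0].argmin()].round(3),q[q[:,0].argmax()].round(3))
b,c,s=blob((X[:,:,2]>.012)&(g>=70),(205,170,245,208));(cx,cy),rr=cv2.minEnclosingCircle(max(cv2.findContours(b,0,2)[0],key=cv2.contourArea));print('bowl',cx,cy,rr,onplane('top',[(cx,cy)],.04).round(3))
for n,roi in dict(turn=(255,122,322,184),tum=(290,205,322,234)).items():
    b,c,s=blob(X[:,:,2]>.012,roi);print(n,np.nanmin(X[b>0],0).round(3),np.nanmax(X[b>0],0).round(3))
a=cv2.resize(p[160:250,190:330],None,fx=5,fy=5);cv2.imwrite('pics/crop1.png',a[:,:,::-1])
E
```

```text
hob rect ((402.81646728515625, 164.6795196533203), (91.3365249633789, 127.50183868408203), 7.765166282653809) [[ 0.406 -0.096  0.062]
 [ 0.822 -0.169  0.062]
 [ 0.774 -0.46   0.062]
 [ 0.364 -0.376  0.062]] [ 0.592 -0.275  0.062]
knob [396.88349515 213.04368932] [389 205  17  16 206] [[ 0.428 -0.24   0.09 ]]
panel [ 0.474 -0.166  0.061]
cap [ 0.619 -0.28   0.088]
tum [0.422 0.034 0.003]
red [0.695 0.07  0.095]
sau [0.803 0.335 0.048]
handle [226.30978261 227.09782609] [224 210   6  34 184] [0.393 0.291 0.072] [0.342 0.287 0.083] [0.448 0.29  0.056]
bowl 226.0 190.18182373046875 16.936786651611328 [[0.516 0.295 0.04 ]]
turn [ 0.549 -0.003  0.012] [0.739 0.183 0.106]
tum [0.377 0.009 0.012] [0.448 0.079 0.118]
```

View pics/crop1.png

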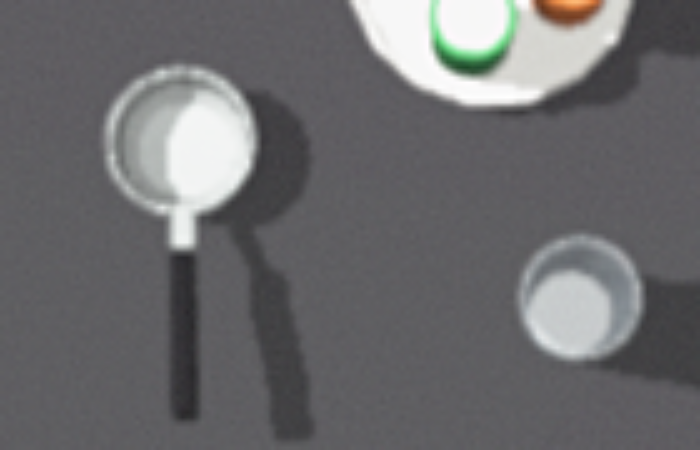

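The crop confirms it: a small steel bowl at crop (180,140) with a black straight handle down to (185,415). Next I go over the hob to look from close by.

Request:
drive_tool:
  increments:
    - {"dx": -0.04,"dy": -0.036,"dz": -0.0045}
    - {"dx": -0.04,"dy": -0.036,"dz": -0.0045}
    - {"dx": -0.04,"dy": -0.036,"dz": -0.0045}
    - {"dx": -0.04,"dy": -0.036,"dz": -0.0045}
    - {"dx": -0.04,"dy": -0.036,"dz": -0.0045}
    - {"dx": -0.04,"dy": -0.036,"dz": -0.0045}
    - {"dx": -0.04,"dy": -0.036,"dz": -0.0045}
    - {"dx": -0.04,"dy": -0.036,"dz": -0.0045}
    - {"dx": -0.04,"dy": -0.036,"dz": -0.0045}
    - {"dx": -0.04,"dy": -0.036,"dz": -0.0045}
    - {"dx": -0.017,"dy": -0.047}
    - {"dx": -0.017,"dy": -0.047}
    - {"dx": -0.017,"dy": -0.047}
    - {"dx": -0.017,"dy": -0.047}
    - {"dx": -0.017,"dy": -0.047}
    - {"dx": -0.017,"dy": -0.047}
    - {"dx": -0.017,"dy": -0.047}
    - {}
    - {}

```text
schema error: expected keys claw, dx, dy, dz, wx, wy, wz
```

```bash
python3 - <<'E'
from h import *
p,d,o=grab('wrist','w1'); t,_,_=grab('top','top1')
print({k:np.round(v,3) for k,v in o.items()}, globals().get('finger_overhang'))
E
```

```text
{'t': np.float64(0.1), 'q': array([-1.22 ,  0.478,  0.022,  1.556, -0.011,  1.109, -0.083]), 'joint_vel': array([-0.   , -0.002, -0.001, -0.004, -0.001,  0.001,  0.001]), 'joint_torque': array([ 5.0000e-03, -5.9776e+01,  1.6140e+00, -2.8195e+01,  1.3000e-02,
        5.0000e-03,  0.0000e+00]), 'eef_pos': array([0.299, 0.605, 0.255]), 'tool_rot': array([-0.   ,  0.227,  0.974, -0.001]), 'contact_force': array([ 0.066,  0.433, -0.052]), 'torque': array([-0.009,  0.018, -0.049]), 'grasp_force': np.float64(0.0), 'gripper_width': np.float64(0.996)} 0.025
```

View pics/w1.png

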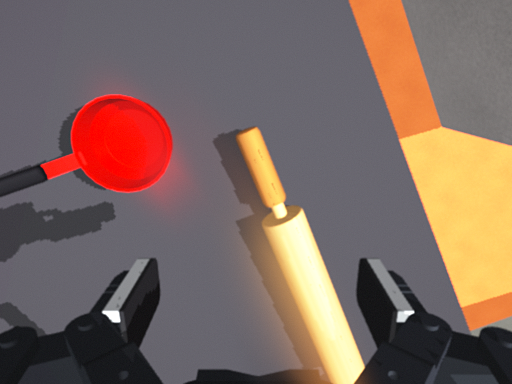

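The picture shows the start view, with the red pan at (122,143) and the rolling pin. The move was refused because every key must be given.

Request:
drive_tool:
  increments:
    - {"claw": 0.0854,"dx": -0.04,"dy": -0.036,"dz": -0.0045,"wx": 0,"wy": 0,"wz": 0}
    - {"claw": 0.0854,"dx": -0.04,"dy": -0.036,"dz": -0.0045,"wx": 0,"wy": 0,"wz": 0}
    - {"claw": 0.0854,"dx": -0.04,"dy": -0.036,"dz": -0.0045,"wx": 0,"wy": 0,"wz": 0}
    - {"claw": 0.0854,"dx": -0.04,"dy": -0.036,"dz": -0.0045,"wx": 0,"wy": 0,"wz": 0}
    - {"claw": 0.0854,"dx": -0.04,"dy": -0.036,"dz": -0.0045,"wx": 0,"wy": 0,"wz": 0}
    - {"claw": 0.0854,"dx": -0.04,"dy": -0.036,"dz": -0.0045,"wx": 0,"wy": 0,"wz": 0}
    - {"claw": 0.0854,"dx": -0.04,"dy": -0.036,"dz": -0.0045,"wx": 0,"wy": 0,"wz": 0}
    - {"claw": 0.0854,"dx": -0.04,"dy": -0.036,"dz": -0.0045,"wx": 0,"wy": 0,"wz": 0}
    - {"claw": 0.0854,"dx": -0.04,"dy": -0.036,"dz": -0.0045,"wx": 0,"wy": 0,"wz": 0}
    - {"claw": 0.0854,"dx": -0.04,"dy": -0.036,"dz": -0.0045,"wx": 0,"wy": 0,"wz": 0}
    - {"claw": 0.0854,"dx": -0.017,"dy": -0.047,"dz": 0,"wx": 0,"wy": 0,"wz": 0}
    - {"claw": 0.0854,"dx": -0.017,"dy": -0.047,"dz": 0,"wx": 0,"wy": 0,"wz": 0}
    - {"claw": 0.0854,"dx": -0.017,"dy": -0.047,"dz": 0,"wx": 0,"wy": 0,"wz": 0}
    - {"claw": 0.0854,"dx": -0.017,"dy": -0.047,"dz": 0,"wx": 0,"wy": 0,"wz": 0}
    - {"claw": 0.0854,"dx": -0.017,"dy": -0.047,"dz": 0,"wx": 0,"wy": 0,"wz": 0}
    - {"claw": 0.0854,"dx": -0.017,"dy": -0.047,"dz": 0,"wx": 0,"wy": 0,"wz": 0}
    - {"claw": 0.0854,"dx": -0.017,"dy": -0.047,"dz": 0,"wx": 0,"wy": 0,"wz": 0}
    - {"claw": 0.0854,"dx": 0,"dy": 0,"dz": 0,"wx": 0,"wy": 0,"wz": 0}
    - {"claw": 0.0854,"dx": 0,"dy": 0,"dz": 0,"wx": 0,"wy": 0,"wz": 0}

```text
t: 2.58
eef_pos: [0.4591, -0.2418, 0.3011]
tool_rot: [-0.0, 0.227, 0.974, 0.0]
contact_force: [-1.0, -0.1, 0.7]
gripper_width: 0.997
grasp_force: 0.0
```

```bash
python3 - <<'E'
from h import *
p,d,o=grab('wrist','w2')
print({k:np.round(v,3) for k,v in o.items()})
E
```

```text
{'t': np.float64(2.575), 'q': array([-0.115,  0.184,  0.555,  1.9  , -0.11 ,  1.088,  1.595]), 'joint_vel': array([-0.019, -0.004, -0.018,  0.002, -0.   ,  0.001,  0.001]), 'joint_torque': array([ 1.3320e+00, -3.4319e+01,  4.2860e+00, -2.7796e+01,  1.2300e-01,
       -1.5000e-02,  2.4000e-02]), 'eef_pos': array([ 0.459, -0.242,  0.301]), 'tool_rot': array([-0.   ,  0.227,  0.974,  0.   ]), 'contact_force': array([-0.998, -0.14 ,  0.66 ]), 'torque': array([ 0.015, -0.025, -0.001]), 'grasp_force': np.float64(0.0), 'gripper_width': np.float64(0.997)}
```

View pics/w2.png

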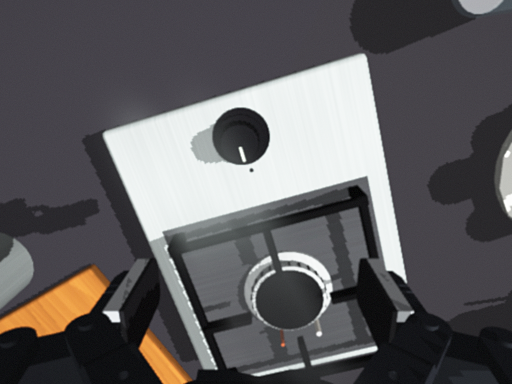

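Wrist view: knob at (241,135) with its white pointer at (242,155) towards the burner, burner cap at (290,298), and front panel corners at (106,133) and (366,56).

```bash
python3 - <<'E'
from h import *
z=np.load('w2.npz');p,d=z['p'],z['d'];o=dict(eef_pos=z['pos'],tool_rot=z['rot']);X=cloud('wrist',d,o);g=p.max(2)
v,u=np.mgrid[:384,:512]
def circ(q):
    A=np.c_[2*q,np.ones(len(q))];s=np.linalg.lstsq(A,(q**2).sum(1),rcond=None)[0];return s[:2],np.sqrt(s[2]+s[:2]@s[:2])
def edge(m,z):
    n,l,s,c=cv2.connectedComponentsWithStats(m.astype(np.uint8));i=1+s[1:,4].argmax()
    ct=max(cv2.findContours((l==i).astype(np.uint8),0,2)[0],key=cv2.contourArea)[:,0]
    return onplane('wrist',ct,z,o)[:,:2], np.nanmedian(X[l==i],0), s[i]
w=(abs(u-241)<40)&(abs(v-135)<40)
q,m,s=edge(w&(X[:,:,2]>.096),.103);k,r=circ(q);print('knob',k.round(4),r,m.round(4),s)
w=(abs(u-290)<45)&(abs(v-297)<40)
q,m,s=edge(w&(X[:,:,2]>.085)&(g<70),.092);b,r=circ(q);print('cap',b.round(4),r,m.round(4),s)
e=onplane('wrist',[(106,133),(366,56)],.062,o);print(e.round(3));f=e[1]-e[0];print('edge len',np.linalg.norm(f),'yaw',np.degrees(np.arctan2(-f[0],f[1])))
print('axis',np.degrees(np.arctan2(*(b-k)[::-1])),np.linalg.norm(b-k), 'panel z',np.nanmedian(X[100:120,300:330,2]))
E
```

```text
knob [ 0.4286 -0.2479] 0.017663395391146183 [ 0.4285 -0.2479  0.1017] [ 219  122   40   41 1209]
cap [ 0.6083 -0.2791] 0.03786580605010848 [ 0.6116 -0.279   0.0898] [ 256  258   67   71 3068]
[[ 0.365 -0.371  0.062]
 [ 0.414 -0.106  0.062]]
edge len 0.2697481642802972 yaw -10.402820274863654
axis -9.847206527353471 0.18241808930258696 panel z 0.060786315132827506
```

Request:
drive_tool:
  increments:
    - {"claw": 0.06,"dx": 0.0247,"dy": -0.0189,"dz": 0,"wx": 0,"wy": 0,"wz": 10}
    - {"claw": 0.06,"dx": 0,"dy": 0,"dz": 0.03,"wx": 0,"wy": 0,"wz": 10}
    - {"claw": 0.06,"dx": 0,"dy": 0,"dz": 0.04,"wx": 0,"wy": 0,"wz": 10}
    - {"claw": 0.06,"dx": 0,"dy": 0,"dz": 0.04,"wx": 0,"wy": 0,"wz": 10}
    - {"claw": 0.06,"dx": 0,"dy": 0,"dz": 0.04,"wx": 0,"wy": 0,"wz": 10}
    - {"claw": 0.06,"dx": 0,"dy": 0,"dz": 0.02,"wx": 0,"wy": 0,"wz": 10}
    - {"claw": 0.06,"dx": 0,"dy": 0,"dz": 0.01,"wx": 0,"wy": 0,"wz": 0}
    - {"claw": 0.06,"dx": 0,"dy": 0,"dz": 0.01,"wx": 0,"wy": 0,"wz": 0}
    - {"claw": 0.06,"dx": 0,"dy": 0,"dz": 0,"wx": 0,"wy": 0,"wz": 0}
    - {"claw": 0.06,"dx": 0,"dy": 0,"dz": 0,"wx": 0,"wy": 0,"wz": 0}

```text
t: 3.88
eef_pos: [0.429, -0.2486, 0.1119]
tool_rot: [0.001, 0.684, 0.73, 0.0]
contact_force: [1.1, 0.9, 0.6]
gripper_width: 0.7
grasp_force: 0.0
```

```bash
python3 - <<'E'
from h import *
p,d,o=grab('wrist','w3')
print({k:np.round(v,3) for k,v in o.items()})
E
```

```text
{'t': np.float64(3.875), 'q': array([-0.099,  0.453,  0.623,  2.133, -0.421,  0.676,  0.877]), 'joint_vel': array([-0.002, -0.003,  0.007, -0.001, -0.002, -0.001, -0.001]), 'joint_torque': array([-5.6000e-02, -4.0291e+01,  7.6220e+00, -1.7831e+01,  2.0000e-03,
        6.0000e-03,  1.7000e-02]), 'eef_pos': array([ 0.429, -0.249,  0.112]), 'tool_rot': array([0.001, 0.684, 0.73 , 0.   ]), 'contact_force': array([1.085, 0.875, 0.579]), 'torque': array([0.042, 0.026, 0.009]), 'grasp_force': np.float64(0.0), 'gripper_width': np.float64(0.7)}
```

View pics/w3.png

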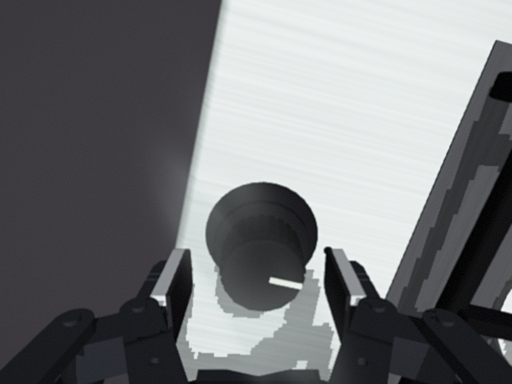

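The knob is centred between the fingers: its top is at (262,275) and the fingers are at (175,275) and (340,275). I lower, grip and push.

Request:
drive_tool:
  increments:
    - {"claw": 0.06,"dx": 0,"dy": 0,"dz": 0.008,"wx": 0,"wy": 0,"wz": 0}
    - {"claw": 0.03,"dx": 0,"dy": 0,"dz": 0,"wx": 0,"wy": 0,"wz": 0}
    - {"claw": 0.03,"dx": 0,"dy": 0,"dz": 0,"wx": 0,"wy": 0,"wz": 0}
    - {"claw": 0.03,"dx": 0,"dy": 0,"dz": 0,"wx": 0,"wy": 0,"wz": 0}
    - {"claw": 0.03,"dx": 0,"dy": 0,"dz": 0,"wx": 0,"wy": 0,"wz": 0}
    - {"claw": 0.03,"dx": 0,"dy": 0,"dz": 0.004,"wx": 0,"wy": 0,"wz": 0}
    - {"claw": 0.03,"dx": 0,"dy": 0,"dz": 0.003,"wx": 0,"wy": 0,"wz": 0}
    - {"claw": 0.03,"dx": 0,"dy": 0,"dz": 0,"wx": 0,"wy": 0,"wz": 0}
  newtons: 40

```text
t: 4.92
eef_pos: [0.4308, -0.2483, 0.0977]
tool_rot: [0.001, 0.684, 0.73, 0.001]
contact_force: [2.0, 4.3, 15.6]
gripper_width: 0.411
grasp_force: 41.6
```

Request:
drive_tool:
  increments:
    - {"claw": 0.03,"dx": 0,"dy": 0,"dz": 0.001,"wx": 0,"wy": 0,"wz": -6}
    - {"claw": 0.03,"dx": 0,"dy": 0,"dz": 0,"wx": 0,"wy": 0,"wz": -6}
    - {"claw": 0.03,"dx": 0,"dy": 0,"dz": 0,"wx": 0,"wy": 0,"wz": -6}
    - {"claw": 0.03,"dx": 0,"dy": 0,"dz": 0,"wx": 0,"wy": 0,"wz": -6}
    - {"claw": 0.03,"dx": 0,"dy": 0,"dz": 0,"wx": 0,"wy": 0,"wz": -6}
    - {"claw": 0.03,"dx": 0,"dy": 0,"dz": 0,"wx": 0,"wy": 0,"wz": -6}
    - {"claw": 0.03,"dx": 0,"dy": 0,"dz": 0,"wx": 0,"wy": 0,"wz": -6}
    - {"claw": 0.03,"dx": 0,"dy": 0,"dz": 0,"wx": 0,"wy": 0,"wz": -6}
    - {"claw": 0.03,"dx": 0,"dy": 0,"dz": 0,"wx": 0,"wy": 0,"wz": -6}
    - {"claw": 0.03,"dx": 0,"dy": 0,"dz": 0,"wx": 0,"wy": 0,"wz": -6}
    - {"claw": 0.03,"dx": 0,"dy": 0,"dz": 0,"wx": 0,"wy": 0,"wz": -6}
    - {"claw": 0.03,"dx": 0,"dy": 0,"dz": 0,"wx": 0,"wy": 0,"wz": -6}
    - {"claw": 0.03,"dx": 0,"dy": 0,"dz": 0,"wx": 0,"wy": 0,"wz": -6}
    - {"claw": 0.03,"dx": 0,"dy": 0,"dz": 0,"wx": 0,"wy": 0,"wz": -5}
    - {"claw": 0.03,"dx": 0,"dy": 0,"dz": 0,"wx": 0,"wy": 0,"wz": -2}
    - {"claw": 0.03,"dx": 0,"dy": 0,"dz": 0,"wx": 0,"wy": 0,"wz": 0}

```text
t: 6.92
eef_pos: [0.4318, -0.2476, 0.0976]
tool_rot: [0.003, 0.012, 1.0, 0.001]
contact_force: [2.9, 7.3, 21.1]
gripper_width: 0.408
grasp_force: 42.0
```

```bash
python3 - <<'E'
from h import *
o=get_obs()
print({k:np.round(v,3) for k,v in o.items()})
E
```

```text
{'t': np.float64(6.925), 'q': array([ 0.235,  0.418,  0.198,  2.118, -0.145,  0.613,  2.082]), 'joint_vel': array([-0.003,  0.   ,  0.006,  0.001, -0.   ,  0.   , -0.008]), 'joint_torque': array([  3.368, -34.504,   5.936, -12.777,   2.422,  -0.624,   1.13 ]), 'eef_pos': array([ 0.432, -0.248,  0.098]), 'tool_rot': array([0.003, 0.012, 1.   , 0.001]), 'contact_force': array([ 2.919,  7.317, 21.102]), 'torque': array([ 1.812, -0.606, -0.955]), 'grasp_force': np.float64(42.038), 'gripper_width': np.float64(0.408)}
```

Request:
drive_tool:
  increments:
    - {"claw": 0.065,"dx": 0,"dy": 0,"dz": 0,"wx": 0,"wy": 0,"wz": 0}
    - {"claw": 0.065,"dx": 0,"dy": 0,"dz": 0,"wx": 0,"wy": 0,"wz": 0}
    - {"claw": 0.065,"dx": 0,"dy": 0,"dz": 0,"wx": 0,"wy": 0,"wz": 0}
    - {"claw": 0.065,"dx": 0,"dy": 0,"dz": -0.015,"wx": 0,"wy": 0,"wz": 0}
    - {"claw": 0.065,"dx": 0,"dy": 0,"dz": -0.04,"wx": 0,"wy": 0,"wz": 0}
    - {"claw": 0.065,"dx": 0,"dy": 0,"dz": -0.05,"wx": 0,"wy": 0,"wz": 0}
    - {"claw": 0.065,"dx": 0,"dy": 0,"dz": -0.05,"wx": 0,"wy": 0,"wz": 0}
    - {"claw": 0.065,"dx": 0,"dy": 0,"dz": -0.04,"wx": 0,"wy": 0,"wz": 0}
    - {"claw": 0.065,"dx": 0,"dy": 0,"dz": 0,"wx": 0,"wy": 0,"wz": 0}
    - {"claw": 0.065,"dx": 0,"dy": 0,"dz": 0,"wx": 0,"wy": 0,"wz": 0}

```text
t: 8.18
eef_pos: [0.4281, -0.2483, 0.2903]
tool_rot: [-0.0, 0.011, 1.0, 0.0]
contact_force: [0.5, -0.3, -0.7]
gripper_width: 0.761
grasp_force: 0.0
```

```bash
python3 - <<'E'
from h import *
p,d,o=grab('wrist','w4')
print({k:np.round(v,3) for k,v in o.items()})
E
```

```text
{'t': np.float64(8.175), 'q': array([ 0.167,  0.14 ,  0.259,  1.95 , -0.041,  1.057,  1.992]), 'joint_vel': array([ 0.003,  0.022, -0.002,  0.018, -0.   , -0.003,  0.002]), 'joint_torque': array([ 3.9000e-02, -3.6563e+01,  1.5430e+00, -2.8238e+01,  2.7000e-02,
       -4.0000e-03, -5.0000e-03]), 'eef_pos': array([ 0.428, -0.248,  0.29 ]), 'tool_rot': array([-0.   ,  0.011,  1.   ,  0.   ]), 'contact_force': array([ 0.501, -0.319, -0.705]), 'torque': array([ 0.053, -0.006, -0.021]), 'grasp_force': np.float64(0.0), 'gripper_width': np.float64(0.761)}
```

View pics/w4.png

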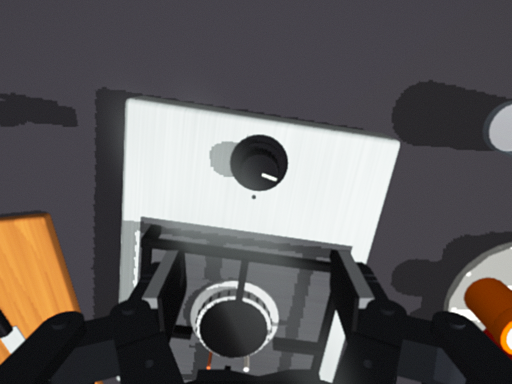

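Wrist view: the knob is at (259,162) and its pointer runs from about (262,175) to (277,180). That is about 80° anticlockwise from the direction to the burner cap at (233,330). I check the number and measure the ring again.

```bash
python3 - <<'E'
from h import *
z=np.load('w4.npz');p,d=z['p'],z['d'];o=dict(eef_pos=z['pos'],tool_rot=z['rot']);X=cloud('wrist',d,o);g=p.min(2)
v,u=np.mgrid[:384,:512]
m=(abs(u-268)<14)&(abs(v-177)<9)&(g>150); q=onplane('wrist',np.c_[u[m],v[m]],.1,o)[:,:2];c=q.mean(0)
w,V=np.linalg.eigh(np.cov(q.T));print('pointer',c.round(4),m.sum(),np.degrees(np.arctan2(V[1,1],V[0,1])))
e=onplane('wrist',[(127,98),(400,142)],.062,o);f=e[1]-e[0];print(e.round(4),'yaw',np.degrees(np.arctan2(-f[0],f[1])))
# pan support frame: extents of points between .1 and .112 z, rotate to hob axes
q=X[(X[:,:,2]>.1)&(X[:,:,2]<.112)&(v>200)&(X[:,:,0]>.48)];a=np.radians(-10);R=np.array([[np.cos(a),np.sin(a)],[-np.sin(a),np.cos(a)]])
h=(q[:,:2]-[.4286,-.248])@R.T;print('frame from knob',np.percentile(h,[1,99],0).round(3), np.median(q[:,2]))
w=(g<60)&(abs(u-233)<45)&(abs(v-330)<35)&(X[:,:,2]>.087)&(X[:,:,2]<.096);print('cap',((np.percentile(X[w],2,0)+np.percentile(X[w],98,0))/2).round(4))
# pan from top1 (arm away? same as top0)
z=np.load('top0.npz');p,d=z['p'],z['d'];X=cloud('top',d);g=p.max(2)
v,u=np.mgrid[:384,:512]
m=(abs(u-226)<18)&(v>208)&(v<246)&(g<75)&(X[:,:,2]>.035)
q=X[m];x=q[:,0];s=np.polyfit(x,q[:,1],1);print('handle y=',s,'y at .42',np.polyval(s,.42),x.min(),x.max(),m.sum())
m=(abs(u-226)<18)&(abs(v-188)<18)&(X[:,:,2]>.012);b=X[m];print('bowl',((np.percentile(b,1,0)+np.percentile(b,99,0))/2).round(4))
E
```

```text
pointer [ 0.435  -0.2371] 68 59.56494774495939
[[ 0.3625 -0.3741  0.062 ]
 [ 0.4111 -0.1063  0.062 ]] yaw -10.26859025849803
frame from knob [[ 0.091 -0.064]
 [ 0.195  0.098]] 0.1046278162755637
cap [ 0.6162 -0.2824  0.0896]
handle y= [0.03966665 0.27507891] y at .42 0.29173890280710035 0.34187694817764436 0.4449093558156897 179
bowl [0.5179 0.295  0.0296]
```

```bash
python3 - <<'E'
from h import *
z=np.load('w4.npz');p=z['p'];o=dict(eef_pos=z['pos'],tool_rot=z['rot']);g=p.min(2)
v,u=np.mgrid[:384,:512]
m=(np.hypot(u-259,v-164)<23)&(g>120); q=onplane('wrist',np.c_[u[m],v[m]],.1,o)[:,:2];c=q.mean(0)
w,V=np.linalg.eigh(np.cov(q.T));print('pointer',c.round(4),m.sum(),np.degrees(np.arctan2(V[1,1],V[0,1])),w)
cv2.imwrite('pics/k4.png',cv2.resize(p[125:200,220:300],None,fx=6,fy=6,interpolation=0)[:,:,::-1])
E
```

```text
pointer [ 0.4335 -0.2395] 62 68.27154656434352 [1.20049662e-06 1.76878679e-05]
```

View pics/k4.png

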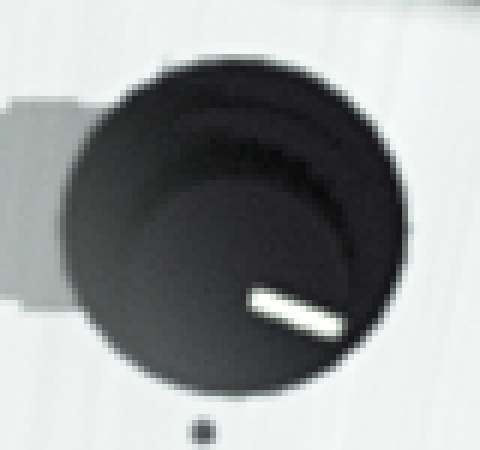

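The pointer is about 78–80° anticlockwise from the back of the hob, so the tap is full on at its stop, with the torque reading showing it was reached. On to the pan.

Request:
drive_tool:
  increments:
    - {"claw": 0.05,"dx": -0.009,"dy": 0.045,"dz": 0,"wx": 0,"wy": 0,"wz": 0}
    - {"claw": 0.05,"dx": -0.009,"dy": 0.045,"dz": 0,"wx": 0,"wy": 0,"wz": 0}
    - {"claw": 0.05,"dx": -0.009,"dy": 0.045,"dz": 0,"wx": 0,"wy": 0,"wz": 0}
    - {"claw": 0.05,"dx": -0.009,"dy": 0.045,"dz": 0,"wx": 0,"wy": 0,"wz": 0}
    - {"claw": 0.05,"dx": -0.009,"dy": 0.045,"dz": 0,"wx": 0,"wy": 0,"wz": 0}
    - {"claw": 0.05,"dx": -0.009,"dy": 0.045,"dz": 0,"wx": 0,"wy": 0,"wz": 0}
    - {"claw": 0.05,"dx": 0.011,"dy": 0.045,"dz": 0,"wx": 0,"wy": 0,"wz": 0}
    - {"claw": 0.05,"dx": 0.011,"dy": 0.045,"dz": 0.005,"wx": 0,"wy": 0,"wz": 0}
    - {"claw": 0.05,"dx": 0.011,"dy": 0.045,"dz": 0.02,"wx": 0,"wy": 0,"wz": 0}
    - {"claw": 0.05,"dx": 0.011,"dy": 0.045,"dz": 0.02,"wx": 0,"wy": 0,"wz": 0}
    - {"claw": 0.05,"dx": 0.011,"dy": 0.045,"dz": 0.02,"wx": 0,"wy": 0,"wz": 0}
    - {"claw": 0.05,"dx": 0.011,"dy": 0.045,"dz": 0.01,"wx": 0,"wy": 0,"wz": -3.3}
    - {"claw": 0.05,"dx": 0,"dy": 0,"dz": 0,"wx": 0,"wy": 0,"wz": 0}
    - {"claw": 0.05,"dx": 0,"dy": 0,"dz": 0,"wx": 0,"wy": 0,"wz": 0}

```text
t: 9.98
eef_pos: [0.4284, 0.2907, 0.2142]
tool_rot: [-0.001, -0.017, 1.0, -0.001]
contact_force: [0.4, -0.3, -1.1]
gripper_width: 0.589
grasp_force: 0.0
```

```bash
python3 - <<'E'
from h import *
p,d,o=grab('wrist','w5')
print({k:np.round(v,3) for k,v in o.items()})
X=cloud('wrist',d,o);g=p.max(2)
m=(X[:,:,2]>.04)&(X[:,:,2]<.09)&(g<75)&(abs(X[:,:,1]-.292)<.03)&(X[:,:,0]<.46)
q=X[m]
if len(q): s=np.polyfit(q[:,0],q[:,1],1);print('handle',s,np.degrees(np.arctan(s[0])),np.polyval(s,.426),q.min(0),q.max(0),len(q)); sz=np.polyfit(q[:,0],q[:,2],1);print('z top',sz,np.polyval(sz,.426))
b=X[(X[:,:,2]>.034)&(X[:,:,2]<.046)&(abs(X[:,:,1]-.295)<.06)&(X[:,:,0]>.455)]
if len(b): print('rim',np.percentile(b,[1,99],0).round(4))
E
```

```text
{'t': np.float64(9.975), 'q': array([-0.561,  0.278, -0.184,  1.96 ,  0.064,  0.912,  0.828]), 'joint_vel': array([ 0.017, -0.017,  0.016, -0.001, -0.002,  0.001,  0.   ]), 'joint_torque': array([-1.2760e+00, -4.2935e+01, -1.6160e+00, -2.4897e+01, -8.0000e-02,
       -3.7000e-02, -8.0000e-03]), 'eef_pos': array([0.428, 0.291, 0.214]), 'tool_rot': array([-0.001, -0.017,  1.   , -0.001]), 'contact_force': array([ 0.384, -0.278, -1.082]), 'torque': array([0.001, 0.031, 0.   ]), 'grasp_force': np.float64(0.0), 'gripper_width': np.float64(0.589)}
handle [0.03991126 0.27590232] 2.2855338327027463 0.29290452235468556 [0.33694722 0.28236321 0.06038828] [0.44079251 0.30035762 0.08211306] 2546
z top [-0.16625681  0.13627246] 0.06544705657365173
rim [[0.4604 0.2495 0.0341]
 [0.6506 0.3428 0.0453]]
```

View pics/w5.png

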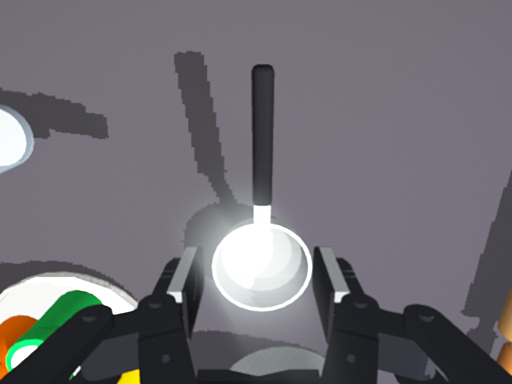

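The handle runs from (262,68) to (262,205), centred between the fingers, with the bowl at (262,265). I go down and grip.

Request:
drive_tool:
  increments:
    - {"claw": 0.05,"dx": 0.003,"dy": 0.002,"dz": 0.03,"wx": 0,"wy": 0,"wz": 0}
    - {"claw": 0.05,"dx": 0,"dy": 0,"dz": 0.04,"wx": 0,"wy": 0,"wz": 0}
    - {"claw": 0.05,"dx": 0,"dy": 0,"dz": 0.04,"wx": 0,"wy": 0,"wz": 0}
    - {"claw": 0.05,"dx": 0,"dy": 0,"dz": 0.025,"wx": 0,"wy": 0,"wz": 0}
    - {"claw": 0.05,"dx": 0,"dy": 0,"dz": 0.016,"wx": 0,"wy": 0,"wz": 0}
    - {"claw": 0.05,"dx": 0,"dy": 0,"dz": 0,"wx": 0,"wy": 0,"wz": 0}
    - {"claw": 0.03,"dx": 0,"dy": 0,"dz": 0,"wx": 0,"wy": 0,"wz": 0}
    - {"claw": 0.01,"dx": 0,"dy": 0,"dz": 0,"wx": 0,"wy": 0,"wz": 0}
    - {"claw": 0.005,"dx": 0,"dy": 0,"dz": 0,"wx": 0,"wy": 0,"wz": 0}
    - {"claw": 0.005,"dx": 0,"dy": 0,"dz": 0,"wx": 0,"wy": 0,"wz": 0}
    - {"claw": 0.005,"dx": 0,"dy": 0,"dz": 0,"wx": 0,"wy": 0,"wz": 0}
    - {"claw": 0.005,"dx": 0,"dy": 0,"dz": 0,"wx": 0,"wy": 0,"wz": 0}
  newtons: 90

```text
t: 11.52
eef_pos: [0.426, 0.294, 0.0651]
tool_rot: [0.001, -0.018, 1.0, 0.0]
contact_force: [-1.5, -0.9, 7.2]
gripper_width: 0.169
grasp_force: 88.8
```

Request:
drive_tool:
  increments:
    - {"claw": 0.005,"dx": 0,"dy": 0,"dz": -0.01,"wx": 0,"wy": 0,"wz": 0}
    - {"claw": 0.005,"dx": 0,"dy": 0,"dz": -0.02,"wx": 0,"wy": 0,"wz": 0}
    - {"claw": 0.005,"dx": 0,"dy": 0,"dz": -0.03,"wx": 0,"wy": 0,"wz": 0}
    - {"claw": 0.005,"dx": 0,"dy": 0,"dz": -0.04,"wx": 0,"wy": 0,"wz": 0}
    - {"claw": 0.005,"dx": 0,"dy": 0,"dz": -0.04,"wx": 0,"wy": 0,"wz": 0}
    - {"claw": 0.005,"dx": 0,"dy": 0,"dz": -0.03,"wx": 0,"wy": 0,"wz": 0}
    - {"claw": 0.005,"dx": 0,"dy": 0,"dz": -0.02,"wx": 0,"wy": 0,"wz": 0}
    - {"claw": 0.005,"dx": 0,"dy": 0,"dz": -0.01,"wx": 0,"wy": 0,"wz": 0}
    - {"claw": 0.005,"dx": 0,"dy": 0,"dz": 0,"wx": 0,"wy": 0,"wz": 0}
    - {"claw": 0.005,"dx": 0,"dy": 0,"dz": 0,"wx": 0,"wy": 0,"wz": 0}

```text
t: 12.78
eef_pos: [0.4251, 0.2931, 0.2632]
tool_rot: [-0.001, -0.018, 1.0, -0.001]
contact_force: [0.7, -0.1, -4.1]
gripper_width: 0.17
grasp_force: 88.0
```

```bash
python3 - <<'E'
from h import *
p,d,o=grab('wrist','w6')
print({k:np.round(v,3) for k,v in o.items()})
# pan geometry in tool-relative world offsets
X=cloud('wrist',d,o)-o['eef_pos'];g=p.max(2)
m=(X[:,:,2]>-.04)&(X[:,:,2]<.06)&(g<75)&(abs(X[:,:,1])<.02)&(X[:,:,0]<-.02)
q=X[m]
if len(q): s=np.polyfit(q[:,0],q[:,1],1);sz=np.polyfit(q[:,0],q[:,2],1);print('handle',s,np.degrees(np.arctan(s[0])),'z',sz,np.degrees(np.arctan(sz[0])),q.min(0),q.max(0))
E
```

```text
{'t': np.float64(12.775), 'q': array([-0.558,  0.22 , -0.193,  1.911,  0.049,  1.017,  0.834]), 'joint_vel': array([-0.   ,  0.004,  0.   ,  0.   ,  0.002, -0.   , -0.002]), 'joint_torque': array([ 6.0000e-03, -4.4504e+01, -6.7400e-01, -2.8793e+01,  1.9000e-01,
       -2.3600e-01,  2.0000e-03]), 'eef_pos': array([0.425, 0.293, 0.263]), 'tool_rot': array([-0.001, -0.018,  1.   , -0.001]), 'contact_force': array([ 0.723, -0.118, -4.125]), 'torque': array([-0.043,  0.317, -0.041]), 'grasp_force': np.float64(88.021), 'gripper_width': np.float64(0.17)}
handle [ 0.03502872 -0.00102873] 2.0061775517882836 z [-0.16783955  0.00035746] -9.527694688940274 [-0.08928494 -0.01189946  0.00012048] [-0.02000174  0.01707662  0.05448666]
```

View pics/w6.png

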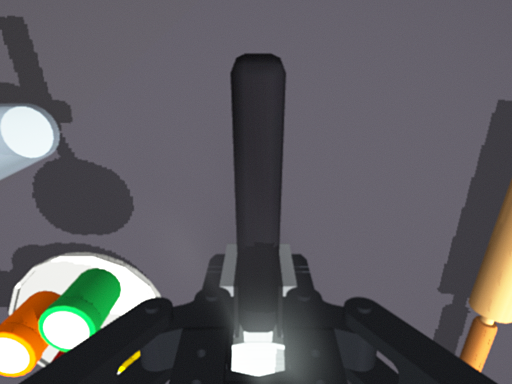

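The handle is held between the pads at the same tilt it had on the counter (9.5°), so the pan is level, and its bowl is clear of everything. I carry it across with its base at about 0.2 m.

Request:
drive_tool:
  increments:
    - {"claw": 0.005,"dx": -0.0014,"dy": -0.01,"dz": 0,"wx": 0,"wy": 0,"wz": 0}
    - {"claw": 0.005,"dx": -0.0036,"dy": -0.025,"dz": 0,"wx": 0,"wy": 0,"wz": 0}
    - {"claw": 0.005,"dx": -0.0057,"dy": -0.04,"dz": 0,"wx": 0,"wy": 0,"wz": 0}
    - {"claw": 0.005,"dx": -0.0057,"dy": -0.04,"dz": 0,"wx": 0,"wy": 0,"wz": 0}
    - {"claw": 0.005,"dx": -0.0057,"dy": -0.04,"dz": 0,"wx": 0,"wy": 0,"wz": 0}
    - {"claw": 0.005,"dx": -0.0057,"dy": -0.04,"dz": 0,"wx": 0,"wy": 0,"wz": 0}
    - {"claw": 0.005,"dx": -0.0057,"dy": -0.04,"dz": 0,"wx": 0,"wy": 0,"wz": 0}
    - {"claw": 0.005,"dx": -0.0057,"dy": -0.04,"dz": 0,"wx": 0,"wy": 0,"wz": 0}
    - {"claw": 0.005,"dx": -0.0057,"dy": -0.04,"dz": 0,"wx": 0,"wy": 0,"wz": 0}
    - {"claw": 0.005,"dx": -0.0057,"dy": -0.04,"dz": 0,"wx": 0,"wy": 0,"wz": 0}
    - {"claw": 0.005,"dx": -0.0057,"dy": -0.04,"dz": 0,"wx": 0,"wy": 0,"wz": 0}
    - {"claw": 0.005,"dx": -0.0057,"dy": -0.04,"dz": 0,"wx": 0,"wy": 0,"wz": 0}
    - {"claw": 0.005,"dx": -0.0057,"dy": -0.04,"dz": 0,"wx": 0,"wy": 0,"wz": 0}
    - {"claw": 0.005,"dx": -0.0057,"dy": -0.04,"dz": 0,"wx": 0,"wy": 0,"wz": 0}
    - {"claw": 0.005,"dx": -0.0043,"dy": -0.03,"dz": 0,"wx": 0,"wy": 0,"wz": 3}
    - {"claw": 0.005,"dx": -0.0023,"dy": -0.016,"dz": 0,"wx": 0,"wy": 0,"wz": 4}
    - {"claw": 0.005,"dx": 0,"dy": 0,"dz": 0,"wx": 0,"wy": 0,"wz": 4}
    - {"claw": 0.005,"dx": 0,"dy": 0,"dz": 0,"wx": 0,"wy": 0,"wz": 1.3}
    - {"claw": 0.005,"dx": 0,"dy": 0,"dz": 0,"wx": 0,"wy": 0,"wz": 0}
    - {"claw": 0.005,"dx": 0,"dy": 0,"dz": 0,"wx": 0,"wy": 0,"wz": 0}

```text
t: 15.32
eef_pos: [0.5245, -0.2638, 0.2643]
tool_rot: [-0.0, 0.089, 0.996, 0.0]
contact_force: [-1.2, 1.0, -4.4]
gripper_width: 0.172
grasp_force: 88.0
```

```bash
cat > chk.py <<'E'
from h import *
import sys
n=sys.argv[1]
p,d,o=grab('wrist','w'+n); print({k:np.round(v,4) for k,v in o.items() if k in('eef_pos','tool_rot','contact_force','q')})
T=o['eef_pos']; a=np.radians(-10.25);R=np.array([[np.cos(a),np.sin(a)],[-np.sin(a),np.cos(a)]])
def hob(q): return np.c_[(q[:,:2]-[.4286,-.248])@R.T-[.19,0],q[:,2]]
X=cloud('wrist',d,o);g=p.max(2);H=hob(X.reshape(-1,3)).reshape(X.shape)
m=(X[:,:,2]>T[2]-.01)&(g<75)&(abs(H[:,:,1])<.02)&(X[:,:,0]<T[0]-.02);q=H[m]
s=np.polyfit(q[:,0],q[:,1],1);sz=np.polyfit(q[:,0],q[:,2],1);print('handle hob frame: yaw',np.degrees(np.arctan(s[0])),'y at bowl',s[1],'pitch',np.degrees(np.arctan(sz[0])),'tip x',q[:,0].min(),'z at grip',np.polyval(sz,-.092))
for c in('top','scene'):
    p,d,_=grab(c,c+n);X=cloud(c,d);H=hob(X.reshape(-1,3)).reshape(X.shape)
    z0=T[2]-.065+.04
    m=(abs(H[:,:,2]-z0)<.006)&(np.hypot(H[:,:,0],H[:,:,1])<.07)&((H[:,:,0]>-.04)); q=H[m][:,:2]
    for _ in range(4):
        A=np.c_[2*q,np.ones(len(q))];f=np.linalg.lstsq(A,(q**2).sum(1),rcond=None)[0];r=np.sqrt(f[2]+f[:2]@f[:2]);e=abs(np.hypot(*(q-f[:2]).T)-r);q=q[e<.006]
    zz=H[m][:,2];print(c,'rim centre',f[:2].round(4),'r',r.round(4),len(q),'z',np.percentile(zz,[5,50,95]).round(4))
    k=H[m];A=np.c_[k[:,:2],np.ones(len(k))];print(' tilt deg',np.degrees(np.linalg.lstsq(A,k[:,2],rcond=None)[0][:2]).round(2))
E
python3 chk.py 7
```

```text
{'q': array([ 0.1729,  0.3278,  0.2364,  1.7763, -0.0875,  1.0478,  1.8336]), 'eef_pos': array([ 0.5245, -0.2638,  0.2643]), 'tool_rot': array([-0.00e+00,  8.90e-02,  9.96e-01,  1.00e-04]), 'contact_force': array([-1.1647,  1.0289, -4.4351])}
handle hob frame: yaw -9.085543156818437 y at bowl -0.025423324142867226 pitch 16.33638261097301 tip x -0.18174083176350295 z at grip 0.2961105836954328
top rim centre [0.0038 0.0013] r 0.0463 97 z [0.2338 0.2375 0.2416]
 tilt deg [-0.44  0.92]
scene rim centre [0.0031 0.0032] r 0.0461 116 z [0.2335 0.2367 0.24  ]
 tilt deg [-0.2  -0.09]
```

```bash
python3 - <<'E'
from h import *
a=np.radians(-10.25);R=np.array([[np.cos(a),np.sin(a)],[-np.sin(a),np.cos(a)]])
hob=lambda X: np.concatenate([(X[...,:2]-[.4286,-.248])@R.T-[.19,0],X[...,2:]],-1)
for c in('top0','scene0'):
    z=np.load(c+'.npz');H=hob(cloud(c[:-1],z['d']));g=z['p'].max(2)
    m=(H[...,2]>.1)&(H[...,2]<.113)&(abs(H[...,0])<.125)&(abs(H[...,1])<.125);q=H[m];print(c,'frame',np.percentile(q,[1,99],0).round(4),m.sum(),np.percentile(q,[1,99],0).mean(0).round(4))
    m=(abs(H[...,2]-.0905)<.005)&(np.hypot(H[...,0],H[...,1])<.06)&(g<70);q=H[m];print(' cap',q.mean(0).round(4),np.percentile(q,[2,98],0).mean(0).round(4),m.sum())
z=np.load('w7.npz');o=dict(eef_pos=z['pos'],tool_rot=z['rot']);H=hob(cloud('wrist',z['d'],o));Ht=hob(z['pos']);g=z['p'].max(2)
D=H-Ht;m=(D[...,2]>-.01)&(D[...,2]<.05)&(g<75)&(abs(D[...,1])<.011)&(D[...,0]<-.035);q=H[m]
s=np.polyfit(q[:,0],q[:,1],1);sz=np.polyfit(q[:,0],q[:,2],1)
print('tcp hob',Ht.round(4),'handle yaw',np.degrees(np.arctan(s[0])),'y at bowl',s[1],'pitch',np.degrees(np.arctan(sz[0])),'tip',q[:,0].min(),'top rel tcp',np.polyval(sz,Ht[0])-Ht[2])
E
```

```text
top0 frame [[-0.1005 -0.103   0.1   ]
 [ 0.1064  0.1064  0.1117]] 480 [0.003  0.0017 0.1058]
 cap [0.0021 0.0015 0.0909] [0.0025 0.0017 0.0906] 311
scene0 frame [[-0.1012 -0.0983  0.1001]
 [ 0.1068  0.1091  0.1108]] 322 [0.0028 0.0054 0.1054]
 cap [0.0029 0.0081 0.0932] [0.0034 0.0068 0.0927] 125
tcp hob [-0.0928  0.0015  0.2643] handle yaw -0.002450903825359752 y at bowl 0.0002707759268544481 pitch -9.006301250709015 tip -0.18174028603117917 top rel tcp 0.0009105775823703421
```

Request:
drive_tool:
  increments:
    - {"claw": 0.005,"dx": 0,"dy": 0,"dz": 0.01,"wx": 0,"wy": 0,"wz": 0}
    - {"claw": 0.005,"dx": 0,"dy": 0,"dz": 0.02,"wx": 0,"wy": 0,"wz": 0}
    - {"claw": 0.005,"dx": 0,"dy": 0,"dz": 0.02,"wx": 0,"wy": 0,"wz": 0}
    - {"claw": 0.005,"dx": 0,"dy": 0,"dz": 0.015,"wx": 0,"wy": 0,"wz": 0}
    - {"claw": 0.005,"dx": 0,"dy": 0,"dz": 0.008,"wx": 0,"wy": 0,"wz": 0}
    - {"claw": 0.005,"dx": 0,"dy": 0,"dz": 0.004,"wx": 0,"wy": 0,"wz": 0}
    - {"claw": 0.005,"dx": 0,"dy": 0,"dz": 0,"wx": 0,"wy": 0,"wz": 0}
    - {"claw": 0.005,"dx": 0,"dy": 0,"dz": 0,"wx": 0,"wy": 0,"wz": 0}
    - {"claw": 0.005,"dx": 0,"dy": 0,"dz": 0,"wx": 0,"wy": 0,"wz": 0}

```text
t: 16.6
eef_pos: [0.5248, -0.2644, 0.1878]
tool_rot: [0.0, 0.09, 0.996, -0.0]
contact_force: [0.2, 0.1, -4.0]
gripper_width: 0.171
grasp_force: 88.0
```

```bash
python3 chk.py 8; python3 - <<'E'
from h import *
# did other things move? compare top0/top8 depth-cloud regions
for k in('top0','top8'):
    z=np.load(k+'.npz');X=cloud('top',z['d'])
    for n,(x0,x1,y0,y1) in dict(turn=(.52,.76,-.03,.21),tum=(.36,.47,-.01,.09)).items():
        m=(X[...,2]>.012)&(X[...,2]<.115)&(X[...,0]>x0)&(X[...,0]<x1)&(X[...,1]>y0)&(X[...,1]<y1);print(k,n,m.sum(),X[m].mean(0).round(4))
E
```

```text
{'q': array([ 0.1891,  0.4121,  0.2209,  1.8489, -0.1132,  0.8917,  1.8545]), 'eef_pos': array([ 0.5248, -0.2644,  0.1878]), 'tool_rot': array([ 5.00e-04,  8.96e-02,  9.96e-01, -1.00e-04]), 'contact_force': array([ 0.1869,  0.0684, -4.0327])}
handle hob frame: yaw -8.85215804615833 y at bowl -0.02522557295067801 pitch 16.17398064595931 tip x -0.1817114277672441 z at grip 0.21924578194102604
top rim centre [0.0048 0.0024] r 0.0453 78 z [0.1575 0.1612 0.1662]
 tilt deg [0.33 1.9 ]
scene rim centre [0.0031 0.0029] r 0.0464 93 z [0.1573 0.1598 0.1627]
 tilt deg [-0.53  0.29]
top0 turn 2557 [0.6382 0.0903 0.0536]
top0 tum 277 [0.4201 0.0374 0.07  ]
top8 turn 2557 [0.638  0.0904 0.0537]
top8 tum 281 [0.4199 0.0371 0.0683]
```

```bash
python3 -c "
from station import *
print(hand_in())"
```

```text
the job is handed in; nothing more can be done
None
```

The job is handed in: the tap is turned on to its stop (pointer measured at about 79°), and the pan is held still and level over the ring, within about 2 mm of centre by the cameras, about 15 mm above the support, handle to the front. The turntable with its tubs and the tumbler did not move.

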